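# Open the drilling jig, register the splice bars and clamp them

## Task

Swing the yellow hold-down of the drilling jig up by its tab, fully open, then load every blue splice bar on the desk into the jig, one to a lane, lying flat and pushed home flush against the far fence and also flush along the side of its lane that is on the same side as the red stud. When all the bars are registered, swing the hold-down back fully down onto them. Leave the other things on the desk where they are.

Things in the scene. Friction and masses are not known exactly. Their poses are not given: they have to be found in the camera images.
- jig: Drilling jig fixed on the desk: grey plate 210 x 340 x 10 mm with steel ribs and fence. Origin at desk level, z up, x from its open near side to its far fence, y along the fence. Plate: x -100..110, y -170..170 mm, top at z = 10. A registered bar has its centre at x = 20 mm and 13 mm off its lane centre. Hinge blocks of the hold-down at x = 95, y = +-156 mm, 46 mm high.
- jig_lanes (a point): Point on the plate top amid the lanes (jig x = 0, y = 0, z = 10 mm), axes as the jig. Five ribs along x, each 10 mm wide, 6 mm high above the plate, x = -85..70 mm, centred at y = -128, -64, 0, 64, 128 mm, make four lanes 54 mm wide centred at y = -96, -32, 32, 96 mm, open at the near end.
- jig_fence (a point): Middle of the foot of the near face of the far fence (jig x = 70 mm, y = 0, z = 10 mm), axes as the jig. The fence runs along y over all lanes, 266 mm long, 12 mm thick; its top is 16 mm above the plate.
- stud_red: Red stud, 20 mm diameter, 26 mm tall, fixed in one of the two near corners of the jig (jig x = -85 mm, y = +152 or -152 mm; a white stud stands in the other). It shows the datum side: every bar goes against the rib on this side (jig +y or -y) of its own lane. Origin at the centre of its foot.
- clamp (a joint): Hinge of the hold-down (rad), axis along jig y at jig x = 95, z = 37 mm. 0: fully open, arms raised 65 degrees, leaning back over the far fence; grows as it swings down towards the robot; 1.134: arms level, the yellow bar resting on the loaded bars (stop at 1.164). It starts nearly shut, 0.95 to 1.11. Friction (0.15 N m, 2.5 N at the yellow bar) keeps it wherever it is left.
- clamp_bar (a point): Centre of the yellow bar of the hold-down, 60 mm from the hinge axis; 14 mm (along the arms) x 290 mm (along jig y) x 10 mm thick. Fully open it is some 90 mm over the desk and beyond jig x = 55 mm. On its upper face, at jig y = 0, a black tab 20 mm (along y) x 10 mm x 30 mm high is pinched to swing it up; to shut it press the bar from above or behind.
- bar_1: Splice bar: blue anodised aluminium bar 100 x 28 x 22 mm, about 165 g, with two small dark dots on top. Origin at the centre of its underside; x along its length, z up. Either end may go first. Three or four such bars are present, lying flat beside the jig.
- bar_2: Splice bar: blue anodised aluminium bar 100 x 28 x 22 mm, about 165 g, with two small dark dots on top. Origin at the centre of its underside; x along its length, z up. Either end may go first. Three or four such bars are present, lying flat beside the jig.
- bar_3: Splice bar: blue anodised aluminium bar 100 x 28 x 22 mm, about 165 g, with two small dark dots on top. Origin at the centre of its underside; x along its length, z up. Either end may go first. Three or four such bars are present, lying flat beside the jig.
- bar_4: Splice bar: blue anodised aluminium bar 100 x 28 x 22 mm, about 165 g, with two small dark dots on top. Origin at the centre of its underside; x along its length, z up. Either end may go first. Three or four such bars are present, lying flat beside the jig.
- mug: Red mug, 82 mm wide, 90 mm tall, bystander; origin under its centre.
- tape: Steel tape dispenser 150 x 60 x 80 mm, bystander; origin under its centre.
- eraser: Yellow eraser 55 x 22 x 13 mm, bystander; origin under its centre.
- penholder: Clear pen holder with pens, 72 mm diameter, 150 mm tall with pens, bystander; origin under its centre.
- calculator: Black pocket calculator 140 x 75 x 15 mm, bystander; origin under its centre.
Not all that is in view belongs to the job. Leave any brown or pink look-alike of the bar_2 alone. What is shaped like the bar_4 but green is not meant.

How it is judged:
By the outcome, as a careful person would: the job done as asked, in the order asked, and still so for the second after the job is handed in, with the robot touching nothing.
Of bar_1, bar_2, bar_3, bar_4 only 3 to 4 are there at a start; the rules pass over those that are not, and their reading is None.
At some moment in a run one of bar_1, bar_2, bar_3, bar_4 may be knocked a few centimetres aside while the robot is not near it.
Once in a run the grip may slacken for a moment while it holds something.
It also fails if it takes over 210 s, if anything falls off the work surface, if the arm or the gripper's body presses on something with over 40 N, if the wrist force passes 120 N, or if a joint passes its speed limit or range.

## Robot

A 6-joint arm with a two-finger parallel gripper is mounted at the origin on the work surface. World frame = base frame: x ahead of the robot, y to its left, z up, the work surface at z = 0. Lengths are in m, angles in degrees, forces in N, time in s.
With the tool pointing down it reaches from about 0.3 to 0.75 m from the base axis. Payload 8.5 kg.
Tool frame: the origin (TCP) lies midway between the tips of the shut fingers; the grasp point (between the pads) lies 19 mm behind it; z points along the fingers, y is the line along which they close (so a half turn about z gives the same grasp; the last joint's range is limited). The gripper opens to 85 mm and grips with 20 to 120 N. Pads are 22 mm wide; open, the fingers measure 114 mm over their backs; the gripper's body (76 mm by 85 mm) begins 54 mm behind the grasp point. The pads swing forward as they close: fully open they stand 13 mm farther back than shut.
Start: joints at [59.399, 21.807, 74.336, -0, 83.858, -12.336], TCP at [0.172, 0.522, 0.231] pointing down, gripper open.
Joint ranges: [-178.18, 178.18], [-50.72, 133.34], [12.68, 142.11], [-81.47, 261.47], [9.98, 163.14], [-165.26, 165.26]. Speed limits (degrees/s): [136.94, 136.94, 180, 180, 180, 180].

## Interface

Orientations are given as a 3x3 rotation matrix whose columns are the frame's x, y, z axes.
In Python, from rig import monitor, optics, close_job, models gives the robot as it stands.
- The arm moves only by the tool step_arm, never from a script. Its arguments are lists of equal length, an entry for each row: "fingers": the closure, from -1 (fully open) to 1 (shut); "travel": the shift along the tool's x, y, z scaled (see below), a list of three; "twist": the turn about the tool's z scaled (see below). In form: {"fingers": [fingers, ...], "travel": [[tx, ty, tz], ...], "twist": [twist, ...]}. A call has 1 to 10 rows; each row shifts and turns the commanded pose from where the row before left it, along the tool's axes as they then stand; what a row does not reach is not made up. The controller multiplies each number of a shift by 100 mm and each number of a turn by pi rad. A row lasts 1/8 s, in which the tool goes at most 62.5 mm and 10.7 degrees, less where a joint would pass 70% of its speed; a pose out of reach is approached as far as the arm can. A call with a number of a shift or a turn outside -1 to 1 is refused whole. A call with a gripper value outside its range is refused whole. The fingers move at their own pace and stop on an object; "force" is the grip in N (left out, the last holds). Time passes only in rows, so rows that do not move let the fingers close. It gives the time, the measured TCP pose, the force, the opening and the grip force at its end, in the units of the state.
- monitor.observe(): the state, without advancing time (a new reading comes with each control period).
- optics.get_image(name): name is "scene" or "side" or "wrist"; returns (picture, depth): 384x512x3 uint8, blue, green, red; 384x512 float32, m along the optical axis (not along the pixel's ray), 0 where there is no reading.
- optics.get_calibration(name): a dict with "vertical_fov" (degrees; the focal length in pixels is half the picture's height over the tangent of half this angle, whatever the lens; pixels are square), "cx", "cy" (the principal point, pixels), "world_from_camera" (4x4, takes a point from camera to world coordinates). Camera axes: x right, y up, looking along -z (the intrinsics and any distortion apply to the point x, -y, -z); pixel columns grow to the right and rows downward; lengths in m; the calibration is good to about 2 mm. A picture is of the moment at which its call begins: read the wrist's pose just before it. get_calibration takes no time and is no camera call; for the wrist camera it gives the pose at the moment of the call.
- close_job(): hands the job in; it is judged then, once.
Trained networks look in the newest picture that a camera, given by its name, has taken for a name from the list of things; names that differ only in an ending like _2 or _b are one class to them, and where a whole thing is asked for, a point or a joint stands for the part that bears it (a point fixed in the world has none). Each returns a list of dicts, best first, with "confidence" (0 to 1); they miss things now and then, are a little off and sometimes report something else, mostly with a low value. They report only what shows in the picture. A call takes as long as a camera call. They do not tell look-alikes from the thing itself.
- models.trace(camera, query): "mask" (384x512 bool, what is visible of it) and "point" ([column, row] in pixels, amid what is visible of it).
- models.landmark_of(camera, query): "point" ([column, row] in pixels: a listed point, or the origin of a listed thing).
The state is a dict: "time_s": time; "q": joint angles; "qvel": joint speeds; "joint_efforts": joint torques, N m; "position": TCP position; "tool_rot": TCP orientation; "ft_force": force on the tool from outside, world axes, zero at the start; "wrist_torque": the same for the moment, N m; "grip_width": finger opening in m; "gripper_force": force on a finger pad.
Only numpy, scipy, OpenCV 4.12 (cv2) and the standard library are available. Lean on these libraries where they do the work, as an engineer would, in place of code of your own. Each camera call takes 0.05 s, during which the arm holds its last target. There are 200 camera calls.

## Working session

There is one attempt and no reset: what is moved stays moved. The work goes in short steps, Python scripts to look and compute and a tool call to move; the robot and the scene stay as the last step left them, time stands still between calls to the robot, and variables do not carry over. Pictures are saved under pics/ and viewed, at most 14 in all, crops included, and the job is handed in when it is done.

Besides the shell and the picture viewer there is one more tool, called after ">>>" as name(argument=value, ...) on one line, values as JSON. step_arm: Moves the arm, as the interface text tells. Its arguments: {"type":"object","properties":{"fingers":{"type":"array","items":{"type":"number"}},"travel":{"type":"array","items":{"type":"array","items":{"type":"number"}}},"twist":{"type":"array","items":{"type":"number"}},"force":{"type":"number"}},"required":["fingers","travel","twist"]}

```bash
ls; mkdir -p pics; python3 - <<'E'
from rig import monitor, optics
import cv2,numpy as np
s=monitor.observe();print({k:np.round(v,3).tolist() for k,v in s.items()})
for n in ("scene","side"):
    im,d=optics.get_image(n);cv2.imwrite(f"pics/{n}0.png",im);np.save(f"pics/{n}0.npy",d)
    c=optics.get_calibration(n);print(n,{k:np.round(v,3).tolist() if not isinstance(v,str) else v for k,v in c.items()})
c=optics.get_calibration("wrist");print({k:np.round(v,3).tolist() if not isinstance(v,str) else v for k,v in c.items()})
E
```

```text
pics
{'time_s': 0.0, 'q': [59.398, 21.842, 74.386, -0.001, 83.859, -12.336], 'qvel': [-0.032, -0.015, 0.119, 0.036, 0.033, 0.093], 'joint_efforts': [-0.0, -44.846, -23.128, -0.0, 0.005, 0.0], 'position': [0.172, 0.522, 0.231], 'tool_rot': [[-0.95, 0.313, -0.001], [0.313, 0.95, -0.001], [0.0, -0.001, -1.0]], 'ft_force': [-0.582, -0.013, -0.228], 'wrist_torque': [-0.0, 0.011, -0.034], 'gripper_force': 0.0, 'grip_width': 0.085}
scene {'vertical_fov': 50.579, 'cx': 253.03, 'cy': 197.358, 'world_from_camera': [[-0.691, -0.518, 0.504, 1.181], [0.722, -0.491, 0.487, 0.537], [-0.005, 0.701, 0.714, 0.934], [0.0, 0.0, 0.0, 1.0]]}
side {'vertical_fov': 53.175, 'cx': 257.544, 'cy': 185.249, 'world_from_camera': [[-0.94, 0.275, -0.201, 0.346], [-0.34, -0.735, 0.586, 0.65], [0.013, 0.619, 0.785, 0.997], [0.0, 0.0, 0.0, 1.0]]}
{'vertical_fov': 58.115, 'cx': 254.155, 'cy': 192.514, 'world_from_camera': [[0.312, -0.914, -0.26, 0.106], [0.95, 0.3, 0.087, 0.544], [-0.002, -0.274, 0.962, 0.374], [0.0, 0.0, 0.0, 1.0]]}
```

View both.

View pics/scene0.png

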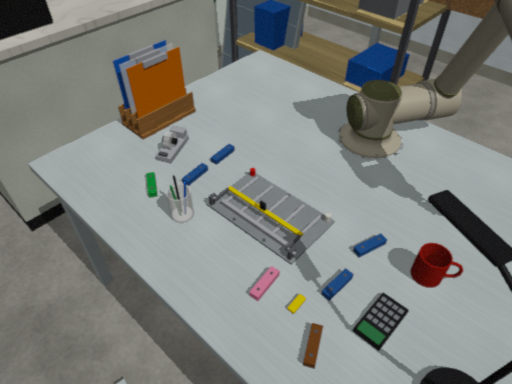

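View pics/side0.png

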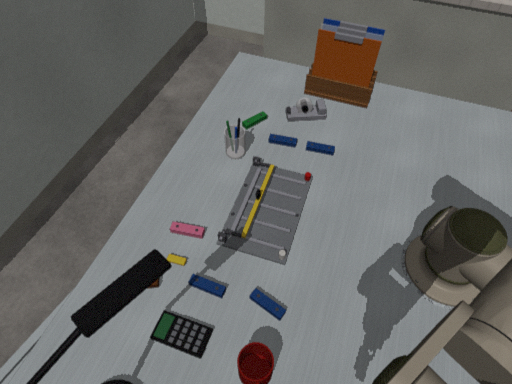

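```bash
cat > h.py <<'E'
from rig import monitor, optics, models
import cv2,numpy as np
def grab(n):
    c=optics.get_calibration(n); im,d=optics.get_image(n); return im,d,c
def cloud(d,c):
    f=192/np.tan(np.radians(c["vertical_fov"])/2)
    v,u=np.mgrid[0:384,0:512].astype(float)
    P=np.stack([(u-c["cx"])/f*d,-(v-c["cy"])/f*d,-d],-1)
    T=np.array(c["world_from_camera"]); return P@T[:3,:3].T+T[:3,3]
def proj(p,c):
    T=np.linalg.inv(np.array(c["world_from_camera"]));q=T[:3,:3]@p+T[:3,3]
    f=192/np.tan(np.radians(c["vertical_fov"])/2)
    return np.array([c["cx"]-f*q[0]/q[2],c["cy"]+f*q[1]/q[2]])
def cmask(im,lo,hi):
    return cv2.inRange(cv2.cvtColor(im,cv2.COLOR_BGR2HSV),lo,hi)
BLUE=((100,120,40),(125,255,255));RED=((0,150,60),(6,255,255));YEL=((22,150,80),(34,255,255))
def comps(m,amin=15):
    n,l,s,ce=cv2.connectedComponentsWithStats(m)
    return [(l==i,s[i,4],ce[i]) for i in range(1,n) if s[i,4]>=amin]
E
python3 - <<'E'
from h import *
for n in ("scene","side"):
    im,d,c=grab(n);W=cloud(d,c)
    for name,col in (("blue",BLUE),("red",RED),("yel",YEL)):
        for m,a,ce in comps(cmask(im,*col)):
            P=W[m&(d>0)]
            if len(P)<8: continue
            x=np.median(P,0)
            if not(0<x[0]<1.1 and abs(x[1])<1): continue
            zt=np.percentile(P[:,2],80);T=P[P[:,2]>zt-.006]
            r=cv2.minAreaRect((T[:,:2]*1000).astype(np.float32))
            bx=cv2.boxPoints(r); e=max((bx[1]-bx[0],bx[2]-bx[1]),key=np.linalg.norm)
            print(n,name,a,ce.round(),"ctr",np.round(r[0]),"size",np.round(r[1]),"ang",round(np.degrees(np.arctan2(e[1],e[0]))%180,1),"zt",round(zt*1000,1))
    for q in ("jig","jig_lanes","jig_fence","stud_red","clamp_bar"):
        for r in models.landmark_of(n,q)[:1]:
            u,v=np.round(r["point"]).astype(int); print(n,q,round(r["confidence"],2),r["point"],W[min(v,383),min(u,511)].round(3))
E
```

```text
scene blue 65 [160.  44.] ctr [ 375. -716.] size [53. 14.] ang 6.6 zt 269.4
scene blue 280 [121.  77.] ctr [ 538. -716.] size [17. 63.] ang 172.7 zt 260.2
scene blue 198 [222. 154.] ctr [ 449. -320.] size [98. 29.] ang 5.0 zt 23.5
scene blue 253 [193. 176.] ctr [ 640. -271.] size [225.  64.] ang 35.2 zt 24.8
scene blue 345 [369. 245.] ctr [441. 281.] size [ 29. 100.] ang 163.4 zt 24.0
scene blue 379 [337. 284.] ctr [610. 289.] size [30. 98.] ang 177.0 zt 23.8
scene red 32 [252. 172.] ctr [ 454. -168.] size [21. 10.] ang 43.8 zt 36.0
scene red 1114 [433. 265.] ctr [416. 444.] size [85. 83.] ang 70.2 zt 81.5
scene yel 369 [266. 211.] ctr [570. -12.] size [ 15. 287.] ang 91.7 zt 49.5
scene yel 167 [296. 303.] ctr [726. 246.] size [53. 22.] ang 2.2 zt 14.9
scene jig 0.94 [271.4, 213.9] [0.568 0.017 0.047]
scene jig_lanes 0.85 [269.5, 212.5] [0.565 0.011 0.049]
scene jig_fence 0.91 [253.1, 222.4] [ 0.616 -0.011  0.029]
scene stud_red 0.48 [251.6, 173.2] [ 0.46  -0.164  0.026]
scene clamp_bar 0.83 [261.4, 206.0] [ 0.575 -0.017  0.062]
side blue 86 [331.  22.] ctr [ 542. -718.] size [17. 58
[... 353 characters left out ...]
609. 288.] size [29. 99.] ang 177.8 zt 22.8
side blue 414 [267. 304.] ctr [440. 279.] size [29. 99.] ang 163.1 zt 22.8
side red 35 [307. 176.] ctr [ 455. -168.] size [17. 15.] ang 71.6 zt 36.4
side red 735 [256. 363.] ctr [414. 440.] size [78. 79.] ang 112.1 zt 87.7
side yel 333 [257. 202.] ctr [571. -14.] size [ 15. 284.] ang 91.4 zt 48.8
side yel 133 [176. 259.] ctr [653. 315.] size [ 47. 252.] ang 135.3 zt 13.8
side jig 0.61 [247.2, 202.0] [ 0.604 -0.004  0.022]
side jig_lanes 0.62 [268.6, 204.9] [ 0.538 -0.025  0.011]
side jig_fence 0.88 [247.5, 202.8] [ 0.603 -0.01   0.01 ]
side stud_red 0.51 [305.5, 178.7] [ 0.456 -0.159  0.022]
side clamp_bar 0.79 [256.7, 198.7] [ 0.571 -0.004  0.054]
```

>>> step_arm(fingers=[-1, -1, -1, -1, -1, -1, -1, -1, -1, -1], travel=[[0, 0, 0], [0, 0, 0], [-0.3, -0.52, -0.09], [-0.3, -0.52, -0.09], [-0.3, -0.52, -0.09], [-0.3, -0.52, -0.09], [-0.3, -0.52, -0.09], [-0.3, -0.52, -0.09], [-0.3, -0.52, -0.09], [-0.3, -0.52, -0.09]], twist=[-0.055, -0.055, 0, 0, 0, 0, 0, 0, 0, 0])

```text
time_s: 1.95
position: [0.4241, 0.111, 0.3039]
tool_rot: [[-1.0, -0.027, 0.001], [-0.027, 1.0, 0.0], [-0.001, 0.0, -1.0]]
ft_force: [0.5, 1.0, 0.7]
grip_width: 0.0858
gripper_force: 0.0
```

>>> step_arm(fingers=[-1, -1, -1, -1], travel=[[-0.3, -0.52, 0], [-0.3, -0.52, 0], [0, 0, 0], [0, 0, 0]], twist=[0, 0, 0, 0])

```text
time_s: 2.45
position: [0.4859, 0.0108, 0.3032]
tool_rot: [[-1.0, -0.027, -0.0], [-0.027, 1.0, 0.0], [0.0, 0.0, -1.0]]
ft_force: [0.2, -0.1, 0.5]
grip_width: 0.0853
gripper_force: 0.0
```

```bash
cat >> h.py <<'E'
def tops(m,d,W,tol=.005):
    P=W[m&(d>0)]; zt=np.percentile(P[:,2],75);T=P[abs(P[:,2]-zt)<tol]
    r=cv2.minAreaRect((T[:,:2]*1000).astype(np.float32)); bx=cv2.boxPoints(r)
    e=max((bx[1]-bx[0],bx[2]-bx[1]),key=np.linalg.norm)
    a=np.degrees(np.arctan2(e[1],e[0]))%180
    return np.round(r[0],1),np.round(sorted(r[1]),1),round(a,2),round(zt*1000,1)
def report(n,cols=(("blue",BLUE),),save=None,amin=60,thr=None):
    im,d,c=grab(n);W=cloud(d,c)
    if save: cv2.imwrite(f"pics/{save}.png",im)
    for name,col in cols:
        for m,a,ce in comps(cmask(im,*col),amin):
            P=W[m&(d>0)]
            if len(P)>10 and P[:,2].min()<.2 : print(n,name,a,ce.round(),*tops(m,d,W))
    return im,d,c,W
E
python3 - <<'E'
from h import *
s=monitor.observe();print(s["time_s"],s["position"],np.round(s["tool_rot"],3).tolist())
im,d,c,W=report("wrist",(("blue",BLUE),("red",RED),("yel",YEL)),"w1")
np.savez("pics/w1.npz",im=im,d=d,W=W)
for q in ("jig_lanes","jig_fence","stud_red","clamp_bar"):
    for r in models.landmark_of("wrist",q)[:1]:
        u,v=np.round(r["point"]).astype(int); print(q,round(r["confidence"],2),r["point"],W[v,u].round(4))
E
```

```text
2.45 [0.48589261 0.01077817 0.30322591] [[-1.0, -0.027, -0.0], [-0.027, 1.0, 0.0], [0.0, 0.0, -1.0]]
wrist blue 2041 [476. 117.] [439.7 277.8] [28.  98.8] 162.98 22.8
wrist blue 1704 [ 13. 222.] [ 586.  -311.3] [28.6 99.4] 6.33 23.0
wrist blue 1413 [457. 248.] [609.2 286.6] [27.5 99.3] 177.75 22.8
wrist red 201 [101. 124.] [ 454.6 -169.3] [17.  18.6] 86.6 37.0
wrist yel 2337 [231. 223.] [570.4 -14.9] [ 13.5 286.8] 91.52 48.8
jig_lanes 0.56 [234.1, 191.2] [ 0.5372 -0.0136  0.0184]
jig_fence 0.83 [232.9, 239.1] [ 0.578  -0.0109  0.0777]
stud_red 0.67 [106.1, 121.4] [ 0.4515 -0.1626  0.0367]
clamp_bar 0.93 [231.7, 223.7] [ 0.5671 -0.0134  0.0581]
```

View pics/w1.png

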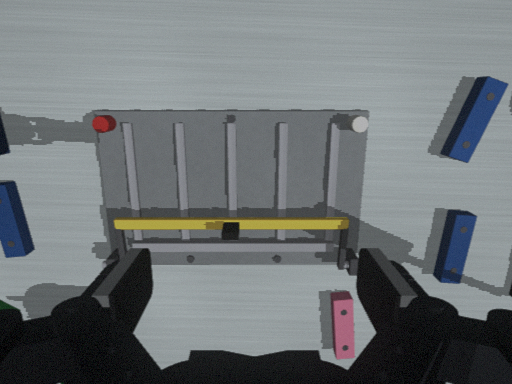

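```bash
cat >> h.py <<'E'
from scipy.optimize import minimize
def hmodel(x,y):
    z=np.zeros_like(x); p=(x>-.1)&(x<.11)&(abs(y)<.17); z[p]=.010
    for yr in (-.128,-.064,0,.064,.128): z[(abs(y-yr)<.005)&(x>-.085)&(x<.07)]=.016
    z[(x>.07)&(x<.082)&(abs(y)<.133)]=.026
    return z
def fitjig(W,d,p0=(.538,-.015,1.5)):
    P=W[(d>0)]; P=P[(abs(P[:,0]-p0[0])<.16)&(abs(P[:,1]-p0[1])<.2)&(P[:,2]<.03)]
    def cost(p):
        c,s=np.cos(np.radians(p[2])),np.sin(np.radians(p[2])); dx,dy=P[:,0]-p[0],P[:,1]-p[1]
        r=P[:,2]-p[3]-hmodel(c*dx+s*dy,-s*dx+c*dy); return np.minimum(abs(r),.006).mean()*1e3
    sim=np.array([[*p0,0]]+[[*(np.array(p0)+e),z] for e,z in (((.006,0,0),0),((0,.006,0),0),((0,0,1.5),0),((0,0,0),.003))])
    r=minimize(cost,sim[0],method="Nelder-Mead",options=dict(initial_simplex=sim,xatol=1e-5,fatol=1e-6)); return r.x,r.fun
E
python3 - <<'E'
from h import *
z=np.load("pics/w1.npz");print(fitjig(z["W"],z["d"]))
P=z["W"].reshape(-1,3);im=z["im"]
# black tab
m=(im.max(2)<45)&(abs(z["W"][...,0]-.575)<.03)&(abs(z["W"][...,1]+.013)<.03)&(z["W"][...,2]>.05)
T=z["W"][m];print("tab",len(T),T.min(0),T.max(0),np.median(T,0))
for n in ("scene","side"):
    a,d,c=grab(n);W=cloud(d,c);print(n,fitjig(W,d))
    m=(a.max(2)<45)&(abs(W[...,0]-.575)<.03)&(abs(W[...,1]+.013)<.03)&(W[...,2]>.05);T=W[m]
    if len(T):print("tab",len(T),T.min(0),T.max(0),np.median(T,0))
    m=(abs(W[...,0]-.6)<.15)&(abs(W[...,1]+.4)<.15)&(W[...,2]>.035);T=W[m];print("tall",len(T),np.percentile(T,[1,99],0))
E
```

```text
(array([ 5.36040374e-01, -1.57798577e-02,  1.55989361e+00,  5.74530392e-04]), np.float64(0.8088431016446289))
tab 270 [ 0.56681007 -0.02445013  0.05305995] [ 0.578532   -0.00526903  0.08035316] [ 0.56938542 -0.01464068  0.07503396]
scene (array([ 5.32164283e-01, -1.54612207e-02,  1.72906224e+00,  8.01875443e-04]), np.float64(1.7685600698703536))
tab 26 [ 0.57140613 -0.02151445  0.05696262] [ 0.57758752 -0.00445643  0.07816664] [ 0.57483401 -0.01110511  0.07177506]
tall 350 [[ 0.47673205 -0.52553141  0.03550844]
 [ 0.61127007 -0.44362676  0.08015555]]
side (array([ 5.36028260e-01, -1.74552079e-02,  1.45110502e+00, -5.72803373e-04]), np.float64(1.7374158089952938))
tab 30 [ 0.56747171 -0.02068691  0.05568261] [ 0.57756392 -0.00331272  0.07852413] [ 0.57207271 -0.00850168  0.07307593]Traceback (most recent call last):
  File "<stdin>", line 11, in <module>
    return _quantile_unchecked(
        a, q, axis, out, overwrite_input, method, keepdims, weights)
    return _ureduce(a,
                    func=_quantile_ureduce_func,
    ...<5 lines>...
                    overwrite_input=overwrite_input,
                    method=method)
    r = func(a, **kwargs)
    result = _quantile(arr,
                       quantiles=q,
    ...<2 lines>...
                       out=out,
                       weights=wgt)
    slices_having_nans = np.isnan(arr[-1, ...])
                                  ~~~^^^^^^^^^
IndexError: index -1 is out of bounds for axis 0 with size 0
```

>>> step_arm(fingers=[-1, -1, -1, -1, -1, -1, -1, -1], travel=[[-0.175, -0.056, 0.4], [-0.175, -0.056, 0.4], [-0.175, -0.056, 0.4], [-0.175, -0.056, 0.4], [-0.175, -0.056, 0.4], [0, 0, 0.25], [0, 0, 0.25], [0, 0, 0]], twist=[0, 0, 0, 0, 0, 0, 0, 0])

```text
time_s: 3.8
position: [0.5736, -0.0147, 0.052]
tool_rot: [[-1.0, -0.027, -0.003], [-0.027, 1.0, 0.001], [0.003, 0.001, -1.0]]
ft_force: [-0.1, 0.5, 0.4]
grip_width: 0.0856
gripper_force: 0.0
```

>>> step_arm(fingers=[1, 1, 1, 1, 1, 1], travel=[[0, 0, 0], [0, 0, 0], [0, 0, 0], [0, 0, 0], [0, 0, 0], [0, 0, 0]], twist=[0, 0, 0, 0, 0, 0], force=30)

```text
time_s: 4.55
position: [0.5744, -0.0152, 0.0536]
tool_rot: [[-1.0, -0.027, 0.0], [-0.027, 1.0, -0.0], [-0.0, -0.0, -1.0]]
ft_force: [-1.8, -0.2, 4.5]
grip_width: 0.0189
gripper_force: 34.1
```

>>> step_arm(fingers=[1, 1, 1, 1, 1, 1, 1, 1, 1], travel=[[-0.06, 0, -0.085], [-0.085, 0, -0.08], [-0.095, 0, -0.066], [-0.105, 0, -0.047], [-0.112, 0, -0.029], [-0.116, 0, -0.008], [-0.025, 0, 0], [0, 0, 0], [0, 0, 0]], twist=[0, 0, 0, 0, 0, 0, 0, 0, 0])

```text
time_s: 5.68
position: [0.6347, -0.0136, 0.0854]
tool_rot: [[-1.0, -0.027, 0.002], [-0.027, 1.0, -0.0], [-0.002, -0.0, -1.0]]
ft_force: [-0.0, -0.3, 4.8]
grip_width: 0.0189
gripper_force: 29.2
```

```bash
python3 - <<'E'
from h import *
s=monitor.observe();print(s["time_s"],s["position"],s["ft_force"],s["grip_width"])
for n in ("side","scene"): report(n,(("yel",YEL),("blue",BLUE)),n+"2")
E
```

```text
5.675 [ 0.63465175 -0.01358073  0.0854442 ] [-0.02237353 -0.26643424  4.77412108] 0.018899188176462894
side yel 269 [247. 191.] [600.7  -8.7] [ 12.1 280.2] 91.47 96.3
side yel 135 [176. 259.] [723.8 244.1] [22.4 52.6] 3.84 13.4
side blue 84 [331.  22.] [ 541.6 -717. ] [13.4 57.6] 2.76 265.9
side blue 91 [375.  30.] [ 378.6 -719. ] [13.9 59.9] 1.08 266.3
side blue 388 [207. 285.] [609.  287.6] [28.9 98.2] 177.59 22.3
side blue 415 [267. 304.] [439.8 279.3] [28.4 98.7] 162.94 22.4
scene yel 216 [277. 218.] [599.6  68.3] [ 14.1 127.3] 92.5 96.7
scene yel 167 [296. 303.] [725.  246.4] [21.2 52.4] 4.6 14.7
scene blue 1444 [271.  23.] [ -678.5 -1111.2] [152.3 197.6] 86.18 1.1
scene blue 886 [364.  70.] [-656.8 -392.2] [130.9 209.9] 85.21 -85.2
scene blue 276 [121.  77.] [ 542.4 -715.5] [10.4 57.9] 2.78 257.7
scene blue 170 [221. 155.] [ 454.9 -317.5] [29.7 87.2] 4.9 23.4
scene blue 254 [193. 176.] [ 586.4 -308.3] [30.4 98.2] 5.94 23.9
scene blue 342 [369. 245.] [440.4 280.6] [29.4 97.8] 162.99 23.8
scene blue 378 [337. 284.] [609.3 289.7] [28.9 98.7] 178.15 23.6
```

>>> step_arm(fingers=[1, 1, 1, 1], travel=[[-0.03, 0, 0.0], [-0.02, 0, 0.0], [0, 0, 0], [0, 0, 0]], twist=[0, 0, 0, 0])

```text
time_s: 6.28
position: [0.639, -0.0135, 0.0851]
tool_rot: [[-1.0, -0.027, -0.0], [-0.027, 1.0, -0.0], [0.0, -0.0, -1.0]]
ft_force: [-2.7, -0.6, 4.9]
grip_width: 0.0195
gripper_force: 29.1
```

```bash
python3 - <<'E'
from h import *
for n in ("side","scene"):
    im,d,c,W=report(n,(("yel",YEL),),n+"3")
    cv2.imwrite(f"pics/{n}3c.png",cv2.resize(im[130:280,180:360],None,fx=3.5,fy=3.5,interpolation=cv2.INTER_CUBIC))
E
```

```text
side yel 259 [246. 190.] [603.7  -9.6] [ 11.7 280.1] 91.22 98.1
side yel 135 [176. 259.] [723.8 244.7] [22.7 53.5] 5.51 13.5
scene yel 216 [277. 219.] [602.3  68.9] [ 13.9 127.1] 90.71 98.2
scene yel 167 [296. 303.] [724.7 246. ] [21.4 53. ] 4.89 14.3
```

View pics/scene3c.png

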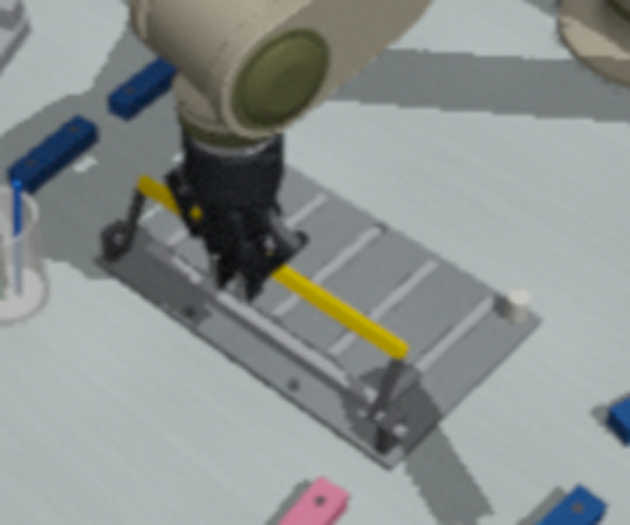

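>>> step_arm(fingers=[1, 1, 1, 1], travel=[[-0.03, 0, 0.0], [-0.03, 0, 0.0], [0, 0, 0], [0, 0, 0]], twist=[0, 0, 0, 0])

```text
time_s: 6.88
position: [0.6409, -0.0134, 0.0844]
tool_rot: [[-1.0, -0.027, -0.011], [-0.027, 1.0, -0.0], [0.011, 0.0, -1.0]]
ft_force: [-21.1, -2.9, 12.4]
grip_width: 0.0193
gripper_force: 28.9
```

```bash
python3 - <<'E'
from h import *
for n in ("side","scene"):
    report(n,(("yel",YEL),))
E
```

```text
side yel 257 [246. 190.] [604.1  -7.4] [ 10.9 277. ] 91.23 98.5
side yel 134 [176. 259.] [724.2 245.2] [21.5 52.4] 2.01 13.8
scene yel 217 [277. 219.] [602.3  68.6] [ 13.  125.4] 92.72 99.0
scene yel 167 [296. 303.] [724.9 246. ] [21.4 53.3] 3.91 14.7
```

>>> step_arm(fingers=[1, -1, -1, -1, -1, -1, -1, -1], travel=[[0.03, 0, 0], [0, 0, 0], [0, 0, 0], [0, 0, 0], [0, 0, 0], [0, 0, -0.55], [0, 0, -0.55], [0, 0, -0.55]], twist=[0, 0, 0, 0, 0, 0, 0, 0])

```text
time_s: 7.98
position: [0.642, -0.0133, 0.2516]
tool_rot: [[-1.0, -0.027, 0.0], [-0.027, 1.0, 0.0], [-0.0, 0.0, -1.0]]
ft_force: [0.1, 0.5, 0.4]
grip_width: 0.0851
gripper_force: 0.0
```

>>> step_arm(fingers=[-1, -1, -1, -1, -1, -1, -1, -1, -1, -1], travel=[[0, 0, 0], [0.344, -0.405, 0], [0.344, -0.405, 0], [0.344, -0.405, 0], [0.344, -0.405, 0], [0.344, -0.405, 0], [0.344, -0.405, 0], [0.344, -0.405, 0], [0, 0, 0], [0, 0, 0]], twist=[-0.0275, 0, 0, 0, 0, 0, 0, 0, 0, 0])

```text
time_s: 9.22
position: [0.4351, -0.322, 0.2499]
tool_rot: [[-0.994, -0.113, 0.0], [-0.113, 0.994, 0.0], [-0.0, 0.0, -1.0]]
ft_force: [0.8, 0.3, 0.1]
grip_width: 0.0856
gripper_force: 0.0
```

```bash
cat >> h.py <<'E'
def to(x,y,z=None,yaw=None):
    "tool-frame shift (mm) and twist from the present pose to a target in mm, deg"
    s=monitor.observe();p=np.array(s["position"])*1e3;R=np.array(s["tool_rot"])
    y0=np.degrees(np.arctan2(-R[0,1],R[1,1])); yaw=y0 if yaw is None else yaw; z=p[2] if z is None else z
    c,q=np.cos(np.radians(yaw)),np.sin(np.radians(yaw)); D=np.array([x,y,z])-p
    print("t",round(s["time_s"],2),"at",p.round(1),"yaw",round(y0,2),"twist",round(-(yaw-y0)/180,4),"THEN shift/100mm",np.round([-(c*D[0]+q*D[1])/100,(-q*D[0]+c*D[1])/100,-D[2]/100],3),"F",np.round(s["ft_force"],1),"w",round(s["grip_width"]*1e3,1))
JP=np.array([536.04,-15.78]);JY=1.56
def jw(x,y):
    c,s=np.cos(np.radians(JY)),np.sin(np.radians(JY));return JP+[c*x-s*y,s*x+c*y]
def wj(P):
    c,s=np.cos(np.radians(JY)),np.sin(np.radians(JY));d=np.array(P)-JP;return np.array([c*d[0]+s*d[1],-s*d[0]+c*d[1]])
E
python3 - <<'E'
from h import *
report("wrist",(("blue",BLUE),),"w4")
report("side",(("yel",YEL),));report("scene",(("yel",YEL),))
to(434,-322,8)
E
```

```text
wrist blue 1989 [251. 170.] [ 448.5 -323.8] [26.4 98.3] 5.44 23.1
wrist blue 1530 [247. 281.] [ 585.3 -313.3] [26.4 98.9] 6.71 23.1
side yel 259 [246. 189.] [604.2 -11.7] [ 11.5 285.9] 91.81 98.4
side yel 134 [176. 259.] [723.5 244.4] [22.5 52.8] 2.35 13.5
scene yel 417 [258. 207.] [606.4 -11.3] [ 18.8 287.7] 91.19 98.6
scene yel 167 [296. 303.] [725.1 246. ] [21.3 52.4] 2.45 14.6
t 9.38 at [ 435.6 -321.3  249.9] yaw 6.58 twist -0.0 THEN shift/100mm [ 0.016 -0.005  2.419] F [-0.5  0.2 -0.4] w 85.5
```

>>> step_arm(fingers=[-0.4, -0.4, -0.4, -0.4, -0.4, -0.4], travel=[[0.02, -0.025, 0.5], [0, 0, 0.5], [0, 0, 0.5], [0, 0, 0.5], [0, 0, 0.42], [0, 0, 0]], twist=[0, 0, 0, 0, 0, 0])

```text
time_s: 10.12
position: [0.4328, -0.3232, 0.0058]
tool_rot: [[-0.993, -0.114, -0.004], [-0.114, 0.993, 0.004], [0.003, 0.005, -1.0]]
ft_force: [0.5, 0.8, 0.5]
grip_width: 0.0597
gripper_force: 0.0
```

>>> step_arm(fingers=[1, 1, 1, 1, 1], travel=[[0, 0, 0], [0, 0, 0], [0, 0, 0], [0, 0, 0], [0, 0, 0]], twist=[0, 0, 0, 0, 0], force=50)

```text
time_s: 10.75
position: [0.4342, -0.3257, 0.0099]
tool_rot: [[-0.994, -0.113, 0.003], [-0.113, 0.994, -0.003], [-0.003, -0.003, -1.0]]
ft_force: [1.1, -0.0, 6.9]
grip_width: 0.0266
gripper_force: 50.0
```

>>> step_arm(fingers=[1, 1, 1, 1], travel=[[0, 0, -0.4], [0, 0, -0.4], [0, 0, -0.2], [0, 0, 0]], twist=[0, 0, 0, 0])

```text
time_s: 11.25
position: [0.4337, -0.3254, 0.1099]
tool_rot: [[-0.994, -0.113, 0.003], [-0.113, 0.994, -0.003], [-0.002, -0.004, -1.0]]
ft_force: [-0.6, -0.6, -1.4]
grip_width: 0.0265
gripper_force: 49.9
```

```bash
python3 - <<'E'
from h import *
for L in (-109,-45,19,83): print(L,jw(-8,L+3),jw(5,L))
p=jw(-8,-106);to(p[0],p[1],60,1.56)
report("side");
E
```

```text
-109 [ 530.92868497 -121.95850281] [ 544.00553802 -124.60348186]
-45 [529.18636353 -57.98222349] [542.26321658 -60.62720254]
19 [527.44404209   5.99405584] [540.52089515   3.34907679]
83 [525.70172065  69.97033516] [538.77857371  67.32535611]
t 11.25 at [ 433.7 -325.4  109.9] yaw 6.49 twist 0.0274 THEN shift/100mm [-1.027  2.008  0.499] F [-0.6 -0.6 -1.4] w 26.5
side blue 83 [331.  22.] [ 541.4 -718.2] [13.4 58.8] 173.05 266.7
side blue 143 [318. 126.] [ 471.  -318.9] [32.1 51.8] 7.23 122.0
side blue 212 [282. 140.] [ 584.6 -312.1] [30.8 97.5] 7.73 22.3
side blue 391 [207. 285.] [609.2 287.3] [29.3 98.9] 177.5 22.3
side blue 416 [267. 303.] [439.7 278.9] [28.9 98.5] 163.0 22.3
```

>>> step_arm(fingers=[1, 1, 1, 1, 1, 1, 1, 1], travel=[[0, 0, 0], [-0.2, 0.5, 0], [-0.2, 0.5, 0], [-0.2, 0.5, 0], [-0.2, 0.52, 0], [0, 0, 0.4], [0, 0, 0.3], [0, 0, 0]], twist=[0.0274, 0, 0, 0, 0, 0, 0, 0])

```text
time_s: 12.3
position: [0.5063, -0.12, 0.0355]
tool_rot: [[-1.0, -0.027, -0.005], [-0.027, 1.0, 0.003], [0.005, 0.003, -1.0]]
ft_force: [0.3, 0.0, -0.6]
grip_width: 0.0264
gripper_force: 49.9
```

```bash
python3 - <<'E'
from h import *
im,d,c,W=report("wrist",(("blue",BLUE),),"w5")
p=jw(-30,-105);to(p[0],p[1],22,1.56)
for m,a,ce in comps(cmask(im,*BLUE),200):
    t=tops(m,d,W); print("jig",wj(t[0]),t[2]-1.56,t[3])
report("side")
print(fitjig(W,d))
E
```

```text
wrist blue 10992 [254. 263.] [ 511.1 -119.6] [27.8 80.1] 1.14 48.4
t 12.35 at [ 507.2 -120.6   37.1] yaw 1.55 twist -0.0001 THEN shift/100mm [-0.017 -0.01   0.151] F [ 1.  -0.5 -1.2] w 26.6
jig [ -27.75712841 -103.10255973] -0.41999996 48.4
side blue 84 [331.  22.] [ 541.5 -719. ] [11.8 58.6] 2.01 266.6
side blue 91 [375.  30.] [ 377.4 -719.4] [14.4 57.3] 5.28 266.1
side blue 124 [275. 177.] [ 547.4 -119. ] [32.7 47.6] 2.69 49.2
side blue 74 [295. 181.] [ 485.2 -120.6] [25.4 31.7] 91.84 49.8
side blue 386 [207. 285.] [609.2 287.6] [29.3 99.3] 178.35 22.3
side blue 415 [267. 304.] [439.8 279.5] [29.2 98.8] 163.06 22.5
(array([ 5.35781771e-01, -1.58083940e-02,  1.62279258e+00,  5.14362693e-04]), np.float64(0.5970214823236077))
```

View pics/w5.png

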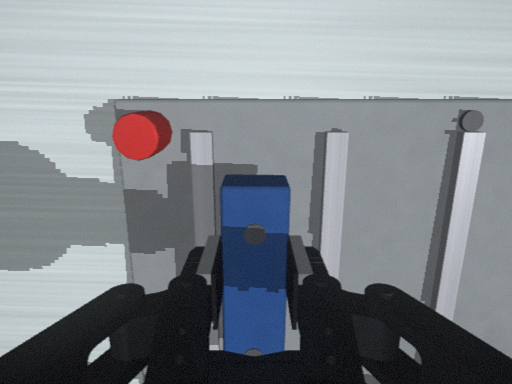

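>>> step_arm(fingers=[1, 1, 1, 1, 1, 1], travel=[[0, 0, 0.1], [0, 0, 0.06], [-0.15, 0, 0], [-0.15, 0, 0], [0, 0, 0], [0, 0, 0]], twist=[0, 0, 0, 0, 0, 0])

```text
time_s: 13.15
position: [0.5371, -0.1199, 0.0217]
tool_rot: [[-1.0, -0.027, -0.001], [-0.027, 1.0, 0.0], [0.001, 0.0, -1.0]]
ft_force: [-0.1, 0.1, -1.9]
grip_width: 0.0266
gripper_force: 50.0
```

>>> step_arm(fingers=[1, 1, 1, 1, 1], travel=[[-0.03, 0, 0], [-0.03, 0, 0], [-0.02, 0, 0], [0, 0, 0], [0, 0, 0]], twist=[0, 0, 0, 0, 0])

```text
time_s: 13.78
position: [0.5436, -0.1197, 0.0214]
tool_rot: [[-1.0, -0.027, -0.005], [-0.027, 1.0, 0.001], [0.005, 0.001, -1.0]]
ft_force: [-9.5, -2.7, 1.6]
grip_width: 0.0263
gripper_force: 50.3
```

>>> step_arm(fingers=[1, 1, 1, 1, 1, 1], travel=[[0, 0, 0.015], [-0.01, -0.02, 0], [0, -0.02, 0], [0, -0.01, 0], [0, 0, 0], [0, 0, 0]], twist=[0, 0, 0, 0, 0, 0])

```text
time_s: 14.52
position: [0.5437, -0.1224, 0.02]
tool_rot: [[-1.0, -0.029, -0.008], [-0.029, 1.0, 0.004], [0.008, 0.005, -1.0]]
ft_force: [-13.0, 9.2, 8.0]
grip_width: 0.0264
gripper_force: 51.1
```

>>> step_arm(fingers=[1, 1, 1, 1], travel=[[0, -0.02, 0], [0, -0.01, 0], [0, 0, 0], [0, 0, 0]], twist=[0, 0, 0, 0])

```text
time_s: 15.02
position: [0.5437, -0.1252, 0.02]
tool_rot: [[-1.0, -0.029, -0.008], [-0.029, 1.0, 0.005], [0.008, 0.005, -1.0]]
ft_force: [-11.7, 9.3, 9.0]
grip_width: 0.0267
gripper_force: 51.1
```

>>> step_arm(fingers=[1, 1, 1, 1], travel=[[0, -0.02, 0], [0, 0, 0], [0, 0, 0], [0, 0, 0]], twist=[0, 0, 0, 0])

```text
time_s: 15.52
position: [0.5437, -0.1253, 0.02]
tool_rot: [[-1.0, -0.029, -0.008], [-0.029, 1.0, 0.008], [0.008, 0.008, -1.0]]
ft_force: [-11.2, 18.4, 11.3]
grip_width: 0.0267
gripper_force: 51.5
```

>>> step_arm(fingers=[-0.04, -0.04, -0.04, -0.04, -0.04, -0.04, -0.04], travel=[[0, 0, 0], [0, 0, 0], [0, 0, 0], [0, 0, -0.3], [0, 0, -0.5], [0, 0, -0.5], [0, 0, 0]], twist=[0, 0, 0, 0, 0, 0, 0])

```text
time_s: 16.4
position: [0.5486, -0.1307, 0.1541]
tool_rot: [[-1.0, -0.027, 0.007], [-0.027, 1.0, -0.004], [-0.007, -0.004, -1.0]]
ft_force: [0.3, 0.3, -0.2]
grip_width: 0.0446
gripper_force: 0.0
```

```bash
cat >> h.py <<'E'
def lanes(n="wrist",save=None):
    im,d,c=grab(n);W=cloud(d,c)
    if save: cv2.imwrite(f"pics/{save}.png",im)
    fj=fitjig(W,d)[0];print(n,"fit",np.round([fj[0]*1e3,fj[1]*1e3,fj[2],fj[3]*1e3],2))
    cc,s=np.cos(np.radians(fj[2])),np.sin(np.radians(fj[2]))
    for m,a,ce in comps(cmask(im,*BLUE),60):
        P=W[m&(d>0)]
        if len(P)<10 or P[:,2].min()>.2: continue
        t=tops(m,d,W);D=np.array(t[0])-np.array(fj[:2])*1e3
        print("blue",ce.round(),t[0],t[1],"ang",t[2],"zt",t[3],"| jig",np.round([cc*D[0]+s*D[1],-s*D[0]+cc*D[1]],1),"rel",round(t[2]-fj[2],2))
    return im,d,c,W
E
python3 - <<'E'
from h import *
lanes("wrist","w6"); lanes("side"); lanes("scene")
to(570.5,-314,150,6.5)
E
```

```text
wrist fit [ 5.3622e+02 -1.5910e+01  1.6000e+00  5.0000e-01]
blue [262. 191.] [ 558.4 -124.5] [27.1 99.2] ang 1.7 zt 33.0 | jig [  19.1 -109.2] rel 0.1
blue [ 44. 215.] [ 585.8 -312.1] [28.9 99.1] ang 6.91 zt 22.9 | jig [  41.3 -297.5] rel 5.31
side fit [536.02 -16.97   1.52  -0.55]
blue [331.  22.] [ 541.5 -717.1] [10.9 58.5] ang 177.87 zt 267.2 | jig [ -13.1 -700. ] rel 176.35
blue [375.  30.] [ 377.9 -716.1] [15.7 57.4] ang 6.97 zt 267.3 | jig [-176.6 -694.7] rel 5.45
blue [290. 141.] [ 554.3 -314. ] [29.1 36.4] ang 14.97 zt 22.3 | jig [  10.4 -297.4] rel 13.45
blue [273. 178.] [ 557.7 -124.4] [32.7 98.1] ang 1.13 zt 31.7 | jig [  18.8 -108. ] rel -0.39
blue [207. 285.] [609.  287.5] [28.8 98.7] ang 177.63 zt 22.5 | jig [ 81.  302.4] rel 176.11
blue [267. 304.] [439.9 279.5] [28.4 98.1] ang 162.66 zt 22.5 | jig [-88.2 298.9] rel 161.14
scene fit [532.72 -14.57   1.65   0.83]
blue [270.  19.] [ -683.4 -1101.3] [159.4 192.8] ang 89.34 zt 9.9 | jig [-1246.9 -1051.2] rel 87.69
blue [366.  66.] [-702.6 -453.2] [169.1 335.1] ang 37.58 zt -83.7 | jig [-1247.4  -402.9] rel 35.93
blue [121.  77.] [ 542.2 -720.5] [16.7 58.4] ang 6.1 zt 257.5 | jig [ -10.9 -705.9] rel 4.45
blue [194. 175.] [ 584.9 -306.8] [31.6 99.9] ang 7.03 zt 24.3 | jig [  43.7 -293.6] rel 5.38
blue [247. 189.] [ 530.5 -123.2] [30.3 41.2] ang 2.4 zt 33.1 | jig [  -5.3 -108.5] rel 0.75
blue [234. 199.] [ 591.8 -120.5] [28.9 30.4] ang 6.91 zt 33.3 | jig [  56.  -107.6] rel 5.26
blue [369. 245.] [440.9 280.7] [29.  98.7] ang 162.84 zt 23.8 | jig [-83.3 297.8] rel 161.19
blue [337. 284.] [610.4 289.3] [ 28.5 100.1] ang 177.91 zt 23.9 | jig [ 86.4 301.5] rel 176.26
t 16.55 at [ 546.6 -129.7  149.4] yaw 1.54 twist -0.0276 THEN shift/100mm [-0.029 -1.858 -0.006] F [ 1.1 -0.1  0.5] w 44.7
```

View pics/w6.png

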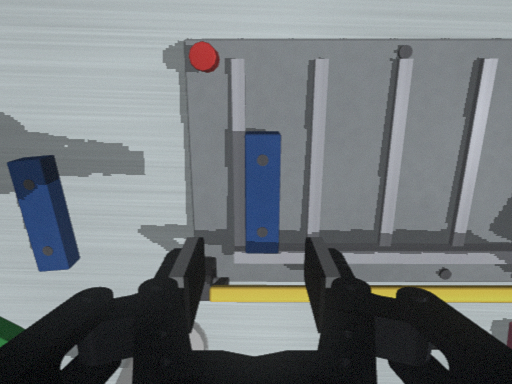

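>>> step_arm(fingers=[-0.4, -0.4, -0.4, -0.4, -0.4, -0.4, -0.4, -0.4, -0.4, -0.4], travel=[[0, 0, 0], [-0.01, -0.47, 0], [-0.01, -0.47, 0], [-0.01, -0.47, 0], [0, -0.45, 0], [0, 0, 0.5], [0, 0, 0.5], [0, 0, 0.3], [0, 0, 0.11], [0, 0, 0]], twist=[-0.0276, 0, 0, 0, 0, 0, 0, 0, 0, 0])

```text
time_s: 17.8
position: [0.5709, -0.3141, 0.0087]
tool_rot: [[-0.994, -0.114, -0.001], [-0.114, 0.994, 0.001], [0.001, 0.001, -1.0]]
ft_force: [-0.5, -1.0, 0.2]
grip_width: 0.0598
gripper_force: 0.0
```

>>> step_arm(fingers=[1, 1, 1, 1, 1, 1, 1, 1, 1], travel=[[0, 0, 0], [0, 0, 0], [0, 0, 0], [0, 0, 0], [0, 0, 0], [0, 0, -0.4], [0, 0, -0.4], [0, 0, -0.3], [0, 0, 0]], twist=[0, 0, 0, 0, 0, 0, 0, 0, 0], force=50)

```text
time_s: 18.92
position: [0.5718, -0.3147, 0.1216]
tool_rot: [[-0.994, -0.114, 0.004], [-0.114, 0.994, -0.003], [-0.003, -0.003, -1.0]]
ft_force: [-0.6, 0.3, -2.4]
grip_width: 0.0263
gripper_force: 49.9
```

```bash
python3 - <<'E'
from h import *
p=jw(-30,-40);to(p[0],p[1],35,1.56)
report("scene")
E
```

```text
t 18.93 at [ 571.8 -314.7  121.6] yaw 6.53 twist 0.0276 THEN shift/100mm [0.576 2.598 0.866] F [-0.6  0.3 -2.4] w 26.3
scene blue 63 [279.  44.] [ -684.7 -1019.8] [14.5 39.4] 169.87 -169.7
scene blue 885 [381.  60.] [-749.1 -392.3] [201.6 295. ] 2.16 -81.7
scene blue 277 [121.  77.] [ 539.3 -716. ] [ 9.4 63.3] 178.4 258.0
scene blue 72 [404.  64.] [-862.4 -296.1] [ 9.6 49.4] 20.73 -84.4
scene blue 189 [187. 150.] [ 599.5 -307.6] [31.5 70.6] 6.99 133.8
scene blue 102 [247. 189.] [ 529.7 -122.9] [29.  39.3] 2.23 33.7
scene blue 81 [234. 199.] [ 592.2 -119.7] [31.6 31.8] 6.43 33.3
scene blue 343 [369. 245.] [440.4 280.6] [28.7 97.7] 163.56 23.4
scene blue 378 [337. 284.] [610.3 289.3] [28.8 99.8] 177.68 23.4
```

>>> step_arm(fingers=[1, 1, 1, 1, 1, 1, 1, 1, 1, 1], travel=[[0, 0, 0], [0.144, 0.52, 0], [0.144, 0.52, 0], [0.144, 0.52, 0], [0.144, 0.52, 0], [0, 0.52, 0], [0, 0, 0.4], [0, 0, 0.3], [0, 0, 0.17], [0, 0, 0]], twist=[0.0276, 0, 0, 0, 0, 0, 0, 0, 0, 0])

```text
time_s: 20.23
position: [0.505, -0.0554, 0.0302]
tool_rot: [[-1.0, -0.027, -0.005], [-0.027, 1.0, 0.002], [0.005, 0.002, -1.0]]
ft_force: [-0.0, -0.4, -1.0]
grip_width: 0.0265
gripper_force: 49.9
```

```bash
python3 - <<'E'
from h import *
lanes("wrist")
p=jw(5,-40);to(p[0],p[1],21,1.56)
E
```

```text
wrist fit [536.12 -15.85   1.61   0.55]
blue [254. 262.] [509.7 -54.9] [28.  80.4] ang 1.66 zt 42.3 | jig [-27.5 -38.3] rel 0.05
blue [104. 269.] [ 521.2 -124.8] [26.1 28.6] ang 91.91 zt 32.7 | jig [ -18.  -108.5] rel 90.3
blue [ 99. 350.] [ 557.6 -129.4] [ 5.3 19.2] ang 133.95 zt 33.3 | jig [  18.3 -114.1] rel 132.34
blue [139. 377.] [ 573.8 -111.7] [6.7 9.5] ang 163.67 zt 32.7 | jig [ 35.  -96.9] rel 162.06
t 20.27 at [505.7 -55.6  31.3] yaw 1.55 twist -0.0001 THEN shift/100mm [-0.364 -0.01   0.103] F [ 0.5  0.3 -2.3] w 26.6
```

>>> step_arm(fingers=[1, 1, 1, 1, 1, 1, 1, 1, 1, 1], travel=[[0, 0, 0.09], [0, 0, 0.02], [-0.15, 0, 0], [-0.15, 0, 0], [0, -0.03, 0], [0, -0.03, 0], [-0.03, -0.01, 0], [-0.03, 0, 0], [-0.02, 0, 0], [0, 0, 0]], twist=[0, 0, 0, 0, 0, 0, 0, 0, 0, 0])

```text
time_s: 21.52
position: [0.5425, -0.0612, 0.0209]
tool_rot: [[-1.0, -0.027, -0.005], [-0.027, 1.0, 0.002], [0.005, 0.002, -1.0]]
ft_force: [-6.5, 3.5, 0.9]
grip_width: 0.0268
gripper_force: 50.3
```

>>> step_arm(fingers=[1, 1], travel=[[0, -0.01, 0], [0, 0, 0]], twist=[0, 0])

```text
time_s: 21.78
position: [0.5425, -0.0612, 0.0209]
tool_rot: [[-1.0, -0.027, -0.005], [-0.027, 1.0, 0.003], [0.005, 0.003, -1.0]]
ft_force: [-6.4, 8.1, 1.7]
grip_width: 0.0267
gripper_force: 50.4
```

```bash
python3 - <<'E'
from h import *
p=jw(4.5,-45);to(p[0],p[1],21,1.56)
E
```

```text
t 21.77 at [542.5 -61.2  20.9] yaw 1.54 twist -0.0001 THEN shift/100mm [ 0.007  0.006 -0.001] F [-6.4  8.1  1.7] w 26.7
```

>>> step_arm(fingers=[1, 1, 1, -0.04, -0.04, -0.04, -0.04, -0.04, -0.04, -0.04], travel=[[0, 0, 0.01], [-0.01, -0.01, 0], [0, 0, 0], [0, 0, 0], [0, 0, 0], [0, 0, 0], [0, 0, -0.3], [0, 0, -0.5], [0, 0, -0.5], [0, 0, 0]], twist=[0, 0, 0, 0, 0, 0, 0, 0, 0, 0])

```text
time_s: 23.02
position: [0.5473, -0.0645, 0.1539]
tool_rot: [[-1.0, -0.027, 0.007], [-0.027, 1.0, -0.003], [-0.007, -0.003, -1.0]]
ft_force: [-0.1, 0.1, -0.7]
grip_width: 0.0446
gripper_force: 0.0
```

```bash
python3 - <<'E'
from h import *
lanes("wrist","w7");lanes("side")
p=wj([440,279.5]);g=[440-15*np.cos(np.radians(163)-np.pi),279-15*np.sin(np.radians(163)-np.pi)]
print(g);to(g[0],g[1],150,-17)
E
```

```text
wrist fit [ 5.3614e+02 -1.5810e+01  1.6400e+00  5.3000e-01]
blue [180. 186.] [ 558.2 -124. ] [28.  98.6] ang 1.65 zt 33.0 | jig [  19.  -108.8] rel 0.01
blue [259. 191.] [556.5 -60.6] [27.1 98.8] ang 1.71 zt 33.0 | jig [ 19.1 -45.4] rel 0.07
side fit [536.29 -17.29   1.5   -0.56]
blue [331.  22.] [ 541.8 -719.4] [15.2 59. ] ang 178.45 zt 265.9 | jig [ -12.9 -702. ] rel 176.95
blue [375.  30.] [ 377.8 -718.4] [12.5 58.3] ang 2.01 zt 266.5 | jig [-176.8 -696.7] rel 0.51
blue [273. 178.] [ 557.6 -123.9] [31.8 96.4] ang 1.15 zt 32.1 | jig [  18.5 -107.1] rel -0.35
blue [267. 193.] [556.4 -60. ] [32.4 97.6] ang 3.03 zt 32.0 | jig [ 19.  -43.2] rel 1.53
blue [207. 285.] [608.9 287.9] [29.5 98.6] ang 177.9 zt 22.7 | jig [ 80.6 303.2] rel 176.4
blue [267. 304.] [439.5 279.6] [28.6 98.8] ang 162.39 zt 22.4 | jig [-89.  299.3] rel 160.89
[np.float64(425.6554286605545), np.float64(283.38557557084107)]
t 23.12 at [545.5 -63.9 150. ] yaw 1.54 twist 0.103 THEN shift/100mm [2.162 2.971 0.   ] F [0.2 0.6 0.7] w 44.3
```

>>> step_arm(fingers=[-0.4, -0.4, -0.4, -0.4, -0.4, -0.4, -0.4, -0.4, -0.4, -0.4], travel=[[0, 0, 0], [0, 0, 0], [0.309, 0.424, 0], [0.309, 0.424, 0], [0.309, 0.424, 0], [0.309, 0.424, 0], [0.309, 0.424, 0], [0.309, 0.424, 0], [0.309, 0.424, 0], [0, 0, 0]], twist=[0.0515, 0.0515, 0, 0, 0, 0, 0, 0, 0, 0])

```text
time_s: 24.38
position: [0.4236, 0.2854, 0.1486]
tool_rot: [[-0.958, 0.288, -0.003], [0.288, 0.958, -0.001], [0.003, -0.002, -1.0]]
ft_force: [-0.3, -0.3, -0.1]
grip_width: 0.06
gripper_force: 0.0
```

```bash
python3 - <<'E'
from h import *
report("wrist")
to(425.6,283,9,-17)
E
```

```text
wrist blue 3572 [252. 200.] [439.6 279. ] [26.7 99.1] 162.94 23.0
wrist blue 857 [307. 336.] [582.4 288.6] [26.5 45.9] 177.64 23.0
t 24.43 at [424.5 283.9 148.8] yaw -16.83 twist 0.001 THEN shift/100mm [-0.013 -0.005  1.398] F [ 0.7 -0.7 -0.4] w 59.4
```

>>> step_arm(fingers=[-0.4, -0.4, -0.4, -0.4, -0.4], travel=[[-0.01, 0, 0.5], [0, 0, 0.5], [0, 0, 0.3], [0, 0, 0.1], [0, 0, 0]], twist=[0, 0, 0, 0, 0])

```text
time_s: 25.05
position: [0.4268, 0.2823, 0.0102]
tool_rot: [[-0.956, 0.293, -0.001], [0.293, 0.956, -0.0], [0.001, -0.001, -1.0]]
ft_force: [-0.7, -0.1, -0.4]
grip_width: 0.0599
gripper_force: 0.0
```

>>> step_arm(fingers=[1, 1, 1, 1, 1, 1, 1, 1, 1, 1], travel=[[0, 0, 0], [0, 0, 0], [0, 0, 0], [0, 0, 0], [0, 0, 0], [0, 0, -0.4], [0, 0, -0.4], [0, 0, -0.3], [0, 0, 0], [0, 0, 0]], twist=[0, 0, 0, 0, 0, 0, 0, 0, -0.0515, -0.0515], force=50)

```text
time_s: 26.3
position: [0.4264, 0.2829, 0.1212]
tool_rot: [[-0.999, -0.033, 0.001], [-0.033, 0.999, 0.0], [-0.001, 0.0, -1.0]]
ft_force: [-0.0, -0.8, -1.6]
grip_width: 0.0266
gripper_force: 50.2
```

```bash
python3 - <<'E'
from h import *
p=jw(-30,24);to(p[0],p[1],30,1.56)
report("side")
E
```

```text
t 26.3 at [426.4 282.9 121.2] yaw 1.87 twist 0.0017 THEN shift/100mm [-0.715 -2.776  0.912] F [-0.  -0.8 -1.6] w 26.6
side blue 84 [331.  22.] [ 541.7 -717.5] [10.8 57. ] 1.99 266.2
side blue 91 [375.  30.] [ 378.4 -717.3] [12.9 59.2] 174.66 266.9
side blue 269 [274. 178.] [ 557.6 -122.9] [32.8 96.6] 1.46 31.8
side blue 194 [263. 191.] [561.1 -59.6] [31.6 87.2] 2.94 32.3
side blue 392 [207. 285.] [609.6 287.7] [29.3 99.2] 177.04 22.2
side blue 214 [257. 285.] [467.  285.8] [28.7 44.4] 4.06 131.7
side blue 121 [283. 293.] [403.  283.3] [23.1 28. ] 91.11 131.7
```

>>> step_arm(fingers=[1, 1, 1, 1, 1, 1, 1, 1, 1, 1], travel=[[-0.119, -0.463, 0], [-0.119, -0.463, 0], [-0.119, -0.463, 0], [-0.119, -0.463, 0], [-0.119, -0.463, 0], [-0.119, -0.463, 0], [0, 0, 0.4], [0, 0, 0.3], [0, 0, 0.2], [0, 0, 0]], twist=[0, 0, 0, 0, 0, 0, 0, 0, 0, 0])

```text
time_s: 27.6
position: [0.5047, 0.0073, 0.0296]
tool_rot: [[-1.0, -0.025, -0.003], [-0.025, 1.0, 0.001], [0.003, 0.001, -1.0]]
ft_force: [-0.2, -0.2, -2.4]
grip_width: 0.0265
gripper_force: 50.3
```

```bash
python3 - <<'E'
from h import *
lanes("wrist")
p=jw(5,24);to(p[0],p[1],21,1.56)
E
```

```text
wrist fit [ 5.3605e+02 -1.5800e+01  1.6400e+00  5.3000e-01]
blue [254. 261.] [509.4   7.6] [27.9 82.6] ang 1.77 zt 40.9 | jig [-26.   24.2] rel 0.13
blue [ 14. 304.] [ 534.8 -111. ] [ 5.7 52.8] ang 177.22 zt 27.8 | jig [ -4.  -95.1] rel 175.58
blue [107. 267.] [520. -61.] [26.8 28.8] ang 90.88 zt 32.7 | jig [-17.3 -44.7] rel 89.24
blue [ 99. 350.] [556.8 -66.6] [ 5.1 20. ] ang 134.53 zt 33.3 | jig [ 19.3 -51.4] rel 132.89
blue [139. 377.] [573.2 -47.7] [ 5.4 10.9] ang 138.98 zt 33.0 | jig [ 36.2 -32.9] rel 137.34
t 27.65 at [505.4   7.2  30.5] yaw 1.47 twist -0.0005 THEN shift/100mm [-0.35   0.002  0.095] F [-0.2 -0.2 -1.4] w 26.3
```

>>> step_arm(fingers=[1, 1, 1, 1, 1, 1, 1, 1, 1, 1], travel=[[0, 0, 0.08], [0, 0, 0.01], [-0.15, 0, 0], [-0.14, 0, 0], [0, -0.03, 0], [0, -0.03, 0], [-0.03, -0.02, 0], [-0.03, 0, 0], [-0.02, 0, 0], [0, 0, 0]], twist=[0, 0, 0, 0, 0, 0, 0, 0, 0, 0])

```text
time_s: 28.9
position: [0.5384, 0.0027, 0.0216]
tool_rot: [[-1.0, -0.027, -0.009], [-0.027, 1.0, 0.004], [0.008, 0.005, -1.0]]
ft_force: [-13.0, 12.9, 14.0]
grip_width: 0.0262
gripper_force: 52.2
```

>>> step_arm(fingers=[1, 1], travel=[[0, 0, 0.01], [0, 0, 0]], twist=[0, 0])

```text
time_s: 29.15
position: [0.5384, 0.0027, 0.0215]
tool_rot: [[-1.0, -0.027, -0.008], [-0.028, 1.0, 0.004], [0.008, 0.004, -1.0]]
ft_force: [-17.0, 13.9, 22.7]
grip_width: 0.0263
gripper_force: 53.3
```

```bash
python3 - <<'E'
from h import *
p=jw(4.5,19);to(p[0],p[1],21,1.56)
E
```

```text
t 29.15 at [538.4   2.7  21.5] yaw 1.58 twist 0.0001 THEN shift/100mm [-0.016  0.006  0.005] F [-17.   13.9  22.7] w 26.3
```

>>> step_arm(fingers=[1, 1, 1, 1], travel=[[0, 0, -0.02], [-0.02, 0, 0], [0, 0, 0], [0, 0, 0]], twist=[0, 0, 0, 0])

```text
time_s: 29.65
position: [0.541, 0.0027, 0.0218]
tool_rot: [[-1.0, -0.027, -0.007], [-0.027, 1.0, 0.005], [0.007, 0.005, -1.0]]
ft_force: [-8.2, 13.0, 1.8]
grip_width: 0.026
gripper_force: 51.1
```

>>> step_arm(fingers=[-0.04, -0.04, -0.04, -0.04, -0.04, -0.04, -0.04], travel=[[0, 0, 0], [0, 0, 0], [0, 0, 0], [0, 0, -0.3], [0, 0, -0.5], [0, 0, -0.5], [0, 0, 0]], twist=[0, 0, 0, 0, 0, 0, 0])

```text
time_s: 30.52
position: [0.5462, -0.0003, 0.156]
tool_rot: [[-1.0, -0.027, 0.008], [-0.027, 1.0, -0.002], [-0.008, -0.002, -1.0]]
ft_force: [0.7, 0.0, -0.1]
grip_width: 0.044
gripper_force: 0.0
```

```bash
python3 - <<'E'
from h import *
lanes("wrist","w8")
report("side")
to(594,288.3,150,-2.3)
E
```

```text
wrist fit [535.79 -15.86   1.6    0.56]
blue [259. 189.] [554.4   3.4] [27.3 99.2] ang 1.9 zt 33.0 | jig [19.1 18.7] rel 0.3
blue [103. 188.] [ 558.4 -123.7] [28.9 98.7] ang 2.09 zt 33.0 | jig [  19.6 -108.4] rel 0.49
blue [180. 185.] [556.8 -60. ] [28.2 98.9] ang 1.71 zt 33.0 | jig [ 19.8 -44.7] rel 0.11
side blue 85 [331.  22.] [ 541.8 -717.8] [11.3 58.6] 176.35 266.2
side blue 168 [278. 179.] [ 540.9 -124.9] [31.1 63.6] 0.34 32.1
side blue 274 [268. 193.] [556.6 -60.6] [32.5 97.8] 0.78 32.1
side blue 306 [261. 208.] [554.2   4.3] [31.4 98.4] 0.58 32.0
side blue 393 [207. 285.] [609.1 287.7] [29. 99.] 177.6 22.2
t 30.62 at [5.444e+02 1.000e-01 1.521e+02] yaw 1.54 twist 0.0213 THEN shift/100mm [-0.38   2.9    0.021] F [ 0.4  1.  -0.5] w 44.3
```

>>> step_arm(fingers=[-0.4, -0.4, -0.4, -0.4, -0.4, -0.4, -0.4, -0.4], travel=[[0, 0, 0], [-0.063, 0.483, 0], [-0.063, 0.483, 0], [-0.063, 0.483, 0], [-0.063, 0.483, 0], [-0.063, 0.483, 0], [-0.063, 0.483, 0], [0, 0, 0]], twist=[0.0213, 0, 0, 0, 0, 0, 0, 0])

```text
time_s: 31.62
position: [0.5931, 0.291, 0.1496]
tool_rot: [[-0.999, 0.036, -0.003], [0.036, 0.999, -0.001], [0.003, -0.001, -1.0]]
ft_force: [-0.1, -0.2, -0.3]
grip_width: 0.0599
gripper_force: 0.0
```

```bash
python3 - <<'E'
from h import *
report("wrist")
to(594,287.5,9.5,-2.3)
E
```

```text
wrist blue 3502 [250. 199.] [609.8 287.3] [26.8 99. ] 177.66 23.0
t 31.68 at [593.2 289.2 149.8] yaw -2.16 twist 0.0008 THEN shift/100mm [-0.009 -0.017  1.403] F [ 0.5  0.3 -0. ] w 59.4
```

>>> step_arm(fingers=[-0.4, -0.4, -0.4, -0.4, -0.4], travel=[[-0.01, -0.015, 0.5], [0, 0, 0.5], [0, 0, 0.3], [0, 0, 0.1], [0, 0, 0]], twist=[0, 0, 0, 0, 0])

```text
time_s: 32.3
position: [0.5949, 0.2861, 0.0122]
tool_rot: [[-0.999, 0.041, -0.001], [0.041, 0.999, -0.0], [0.001, -0.0, -1.0]]
ft_force: [0.3, -0.3, 0.6]
grip_width: 0.0599
gripper_force: 0.0
```

>>> step_arm(fingers=[1, 1, 1, 1, 1, 1, 1, 1, 1], travel=[[0, 0, 0], [0, 0, 0], [0, 0, 0], [0, 0, 0], [0, 0, 0], [0, 0, -0.4], [0, 0, -0.4], [0, 0, -0.3], [0, 0, 0]], twist=[0, 0, 0, 0, 0, 0, 0, 0, -0.021], force=50)

```text
time_s: 33.42
position: [0.5957, 0.2871, 0.1255]
tool_rot: [[-1.0, -0.028, 0.005], [-0.028, 1.0, 0.001], [-0.005, 0.001, -1.0]]
ft_force: [-0.5, -0.1, -1.7]
grip_width: 0.0262
gripper_force: 49.8
```

```bash
python3 - <<'E'
from h import *
p=jw(-30,88);to(p[0],p[1],30,1.56)
report("side")
E
```

```text
t 33.42 at [595.7 287.1 125.5] yaw 1.59 twist 0.0002 THEN shift/100mm [ 0.979 -2.132  0.955] F [-0.5 -0.1 -1.7] w 26.2
side blue 85 [331.  22.] [ 540.9 -716.4] [15.6 57.1] 4.0 266.5
side blue 91 [375.  30.] [ 378.6 -718.4] [13.  59.8] 178.61 266.2
side blue 90 [188. 262.] [645.4 289.2] [26.3 27.9] 96.33 133.5
side blue 148 [215. 270.] [576.9 286.6] [28.3 33.6] 3.72 133.6
```

>>> step_arm(fingers=[1, 1, 1, 1, 1, 1, 1, 1, 1, 1], travel=[[0.245, -0.35, 0], [0.245, -0.35, 0], [0.245, -0.35, 0], [0.245, -0.35, 0], [0, -0.366, 0], [0, -0.366, 0], [0, 0, 0.4], [0, 0, 0.3], [0, 0, 0.2], [0, 0, 0]], twist=[0, 0, 0, 0, 0, 0, 0, 0, 0, 0])

```text
time_s: 34.72
position: [0.5016, 0.0711, 0.0313]
tool_rot: [[-1.0, -0.025, -0.003], [-0.025, 1.0, 0.0], [0.003, 0.0, -1.0]]
ft_force: [0.5, 0.2, -0.8]
grip_width: 0.0266
gripper_force: 49.8
```

```bash
python3 - <<'E'
from h import *
lanes("wrist","w9")
p=jw(5,88);to(p[0],p[1],24,1.56)
E
```

```text
wrist fit [535.95 -15.99   1.53   0.55]
blue [254. 261.] [508.2  71.5] [27.9 84.7] ang 1.86 zt 40.2 | jig [-25.4  88.2] rel 0.33
blue [ 15. 303.] [533.8 -47.3] [ 7.1 53.4] ang 176.15 zt 29.3 | jig [ -3.  -31.2] rel 174.62
blue [109. 267.] [516.9   2.9] [26.  28.3] ang 92.24 zt 32.7 | jig [-18.5  19.4] rel 90.71
blue [ 99. 350.] [555.2  -3.5] [ 5.2 19.8] ang 135.47 zt 33.3 | jig [19.6 12. ] rel 133.94
blue [140. 377.] [571.7  15.5] [ 5.4 11.7] ang 136.22 zt 33.3 | jig [36.6 30.5] rel 134.69
t 34.77 at [502.3  71.1  32.3] yaw 1.47 twist -0.0005 THEN shift/100mm [-0.364  0.002  0.083] F [ 0.2  0.2 -1.3] w 26.4
```

>>> step_arm(fingers=[1, 1, 1, 1, 1, 1, 1, 1, 1, 1], travel=[[0, 0, 0.05], [0, 0, 0.01], [-0.15, 0, 0], [-0.15, 0, 0], [0, -0.03, 0], [0, -0.03, 0], [-0.03, -0.02, 0], [-0.03, 0, 0], [-0.02, 0, 0], [0, 0, 0]], twist=[0, 0, 0, 0, 0, 0, 0, 0, 0, 0])

```text
time_s: 36.02
position: [0.5371, 0.0665, 0.0255]
tool_rot: [[-1.0, -0.025, -0.007], [-0.025, 1.0, 0.005], [0.007, 0.005, -1.0]]
ft_force: [-6.1, 13.9, -3.0]
grip_width: 0.0264
gripper_force: 50.0
```

>>> step_arm(fingers=[1, 1, 1], travel=[[-0.015, 0, 0], [0, 0, 0], [0, 0, 0]], twist=[0, 0, 0])

```text
time_s: 36.4
position: [0.5385, 0.0666, 0.0254]
tool_rot: [[-1.0, -0.025, -0.007], [-0.025, 1.0, 0.005], [0.007, 0.005, -1.0]]
ft_force: [-6.1, 14.0, -1.3]
grip_width: 0.0264
gripper_force: 50.0
```

```bash
python3 - <<'E'
from h import *
p=jw(4.5,83);to(p[0],p[1],24,1.56)
E
```

```text
t 36.4 at [538.5  66.6  25.4] yaw 1.46 twist -0.0006 THEN shift/100mm [0.002 0.007 0.014] F [-6.1 14.  -1.3] w 26.4
```

>>> step_arm(fingers=[1, 1, 1, 1], travel=[[-0.02, 0, 0], [-0.015, 0, 0.0], [0, 0, 0.01], [0, 0, 0]], twist=[0, 0, 0, 0])

```text
time_s: 36.9
position: [0.5392, 0.0667, 0.0244]
tool_rot: [[-1.0, -0.026, -0.014], [-0.026, 1.0, 0.004], [0.014, 0.005, -1.0]]
ft_force: [-17.9, 11.4, 7.1]
grip_width: 0.0262
gripper_force: 51.0
```

>>> step_arm(fingers=[-0.04, -0.04, -0.04, -0.04, -0.04, -0.04, -0.04], travel=[[0, 0, 0], [0, 0, 0], [0, 0, 0], [0, 0, -0.3], [0, 0, -0.5], [0, 0, -0.5], [0, 0, 0]], twist=[0, 0, 0, 0, 0, 0, 0])

```text
time_s: 37.78
position: [0.5473, 0.0639, 0.159]
tool_rot: [[-1.0, -0.026, 0.008], [-0.026, 1.0, -0.001], [-0.008, -0.001, -1.0]]
ft_force: [-0.1, 0.2, 0.1]
grip_width: 0.0445
gripper_force: 0.0
```

>>> step_arm(fingers=[-0.4, -0.4, -0.4, -0.4, -0.4], travel=[[0.15, -0.25, -0.2], [0.15, -0.25, -0.2], [0.15, -0.25, -0.2], [0, 0, 0], [0, 0, 0]], twist=[0, 0, 0, 0, 0])

```text
time_s: 38.4
position: [0.5025, -0.0116, 0.2142]
tool_rot: [[-1.0, -0.026, -0.002], [-0.026, 1.0, 0.001], [0.002, 0.001, -1.0]]
ft_force: [0.3, 0.5, 0.2]
grip_width: 0.0595
gripper_force: 0.0
```

```bash
python3 - <<'E'
from h import *
im,d,c,W=lanes("wrist","w10")
lanes("wrist")
p=jw(100.5,0);to(p[0],p[1],170,1.56)
cv2.imwrite("pics/w10c.png",cv2.resize(im[60:300,80:420],None,fx=2.3,fy=2.3,interpolation=cv2.INTER_CUBIC))
E
```

```text
wrist fit [536.26 -15.77   1.61   0.56]
blue [268. 217.] [554.2   3.7] [25.9 99.5] ang 1.62 zt 33.0 | jig [18.5 19. ] rel 0.01
blue [142. 214.] [ 558.5 -123.7] [ 28.3 100. ] ang 1.91 zt 33.0 | jig [  19.2 -108.5] rel 0.3
blue [205. 217.] [556.8 -60. ] [27.9 99.6] ang 1.51 zt 33.1 | jig [ 19.3 -44.8] rel -0.1
blue [330. 210.] [552.8  67.1] [27.4 98.8] ang 1.8 zt 32.9 | jig [18.9 82.4] rel 0.19
wrist fit [536.2  -15.64   1.7    0.56]
blue [267. 217.] [554.4   3.5] [26.8 99.7] ang 1.58 zt 33.0 | jig [18.8 18.6] rel -0.12
blue [141. 214.] [ 558.2 -123.7] [28.3 98.8] ang 1.59 zt 33.0 | jig [  18.8 -108.7] rel -0.11
blue [204. 217.] [556.9 -59.9] [27.9 99.8] ang 1.56 zt 33.0 | jig [ 19.4 -44.9] rel -0.14
blue [330. 210.] [552.6  67.1] [27.4 98.4] ang 1.9 zt 32.9 | jig [18.8 82.2] rel 0.2
t 38.5 at [502.6 -11.3 214.2] yaw 1.54 twist -0.0001 THEN shift/100mm [-1.338 -0.054  0.442] F [-0.5 -0.5  0.3] w 59.9
```

View pics/w10c.png

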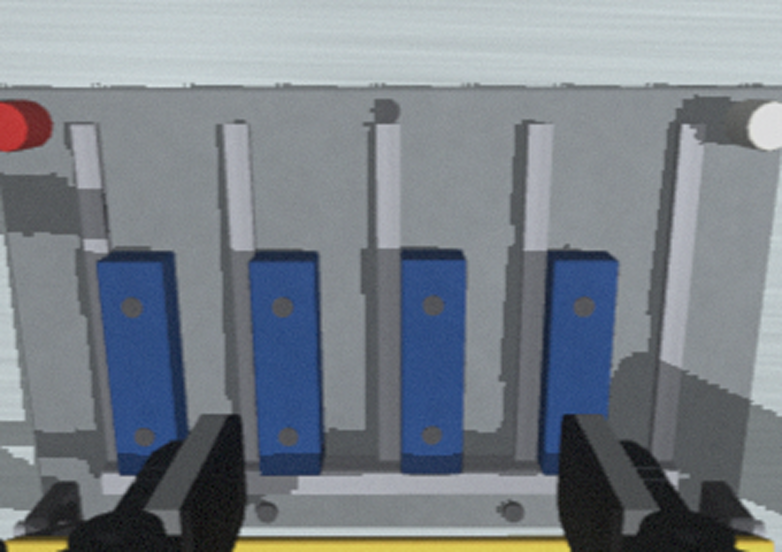

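>>> step_arm(fingers=[-0.4, -0.4, -0.4, -0.4, -0.4, -0.4, -0.4, -0.4], travel=[[-0.431, -0.018, 0], [-0.431, -0.018, 0], [-0.431, -0.018, 0], [0, 0, 0.45], [0, 0, 0.45], [0, 0, 0.3], [0, 0, 0.095], [0, 0, 0]], twist=[0, 0, 0, 0, 0, 0, 0, 0])

```text
time_s: 39.5
position: [0.6322, -0.0136, 0.0857]
tool_rot: [[-1.0, -0.027, -0.0], [-0.027, 1.0, 0.0], [0.0, 0.0, -1.0]]
ft_force: [1.3, 0.3, -0.0]
grip_width: 0.0597
gripper_force: 0.0
```

>>> step_arm(fingers=[1, 1, 1, 1, 1], travel=[[0, 0, 0], [0, 0, 0], [0, 0, 0], [0, 0, 0], [0, 0, 0]], twist=[0, 0, 0, 0, 0], force=30)

```text
time_s: 40.12
position: [0.6324, -0.0137, 0.0869]
tool_rot: [[-1.0, -0.026, 0.002], [-0.026, 1.0, 0.0], [-0.002, 0.0, -1.0]]
ft_force: [-0.5, 2.8, 5.9]
grip_width: 0.0189
gripper_force: 30.3
```

>>> step_arm(fingers=[1, 1, 1, 1, 1, 1, 1, 1, 1], travel=[[0.116, 0, 0.008], [0.112, 0, 0.029], [0.106, 0, 0.047], [0.096, 0, 0.066], [0.084, 0, 0.081], [0.061, 0, 0.084], [0.03, 0, 0.05], [0, 0, 0], [0, 0, 0]], twist=[0, 0, 0, 0, 0, 0, 0, 0, 0])

```text
time_s: 41.25
position: [0.572, -0.0153, 0.0499]
tool_rot: [[-1.0, -0.026, 0.001], [-0.026, 1.0, 0.0], [-0.001, 0.0, -1.0]]
ft_force: [1.3, 4.1, 4.5]
grip_width: 0.0193
gripper_force: 36.2
```

```bash
python3 - <<'E'
from h import *
p=jw(35,0);to(p[0],p[1],47,1.56)
for n in ("side","scene"): report(n,(("yel",YEL),))
E
```

```text
t 41.25 at [572.  -15.3  49.9] yaw 1.5 twist -0.0003 THEN shift/100mm [0.01  0.005 0.029] F [1.3 4.1 4.5] w 19.3
side yel 181 [250. 219.] [568.6  65.5] [ 14.  129.9] 91.39 48.8
side yel 136 [176. 259.] [724.4 244. ] [22.5 51.4] 5.21 13.8
scene yel 159 [243. 197.] [572.  -83.6] [ 14.6 142.3] 91.46 49.6
scene yel 202 [283. 223.] [567.5  65. ] [ 15.1 128.3] 91.35 49.3
scene yel 167 [296. 303.] [725.1 246.2] [21.6 51.8] 3.77 14.9
```

>>> step_arm(fingers=[-0.4, -0.4, -0.4, -0.4, -0.4, 1, 1, 1, 1, 1], travel=[[0, 0, 0], [0, 0, 0], [0, 0, 0], [0, 0, -0.3], [0.01, 0, -0.3], [0, 0.4, 0], [0, 0, 0], [0, 0, 0], [0, 0, 0], [0, 0, 0]], twist=[0, 0, 0, 0, 0, 0, 0, 0, 0, 0])

```text
time_s: 42.6
position: [0.5695, 0.0238, 0.1092]
tool_rot: [[-1.0, -0.025, -0.0], [-0.025, 1.0, -0.0], [0.0, -0.0, -1.0]]
ft_force: [-0.2, -0.4, -0.0]
grip_width: 0.0001
gripper_force: 0.0
```

>>> step_arm(fingers=[1, 1, 1, 1, 1, 1], travel=[[0, 0, 0.3], [0, 0, 0.2], [0, 0, 0.1], [0, 0, 0.05], [0, 0, 0], [0, 0, 0]], twist=[0, 0, 0, 0, 0, 0])

```text
time_s: 43.35
position: [0.5699, 0.0243, 0.0449]
tool_rot: [[-1.0, -0.026, 0.001], [-0.026, 1.0, -0.0], [-0.001, -0.0, -1.0]]
ft_force: [0.1, 0.3, 0.7]
grip_width: -0.0004
gripper_force: 0.0
```

>>> step_arm(fingers=[1, 1, 1, 1, 1], travel=[[0, 0, 0.02], [0, 0, 0.015], [0, 0, 0.01], [0, 0, 0], [0, 0, 0]], twist=[0, 0, 0, 0, 0])

```text
time_s: 43.98
position: [0.5698, 0.0243, 0.042]
tool_rot: [[-1.0, -0.026, 0.002], [-0.026, 1.0, -0.001], [-0.002, -0.001, -1.0]]
ft_force: [-5.2, 0.6, 18.2]
grip_width: 0.0001
gripper_force: 9.6
```

>>> step_arm(fingers=[1, 1, 1, 1, 1, 1, 1], travel=[[0, 0, -0.1], [0, 0, -0.5], [0, 0, -0.5], [0.2, -0.2, -0.5], [0.3, -0.2, -0.4], [0, 0, 0], [0, 0, 0]], twist=[0, 0, 0, 0, 0, 0, 0])

```text
time_s: 44.85
position: [0.5205, -0.0167, 0.2393]
tool_rot: [[-1.0, -0.026, -0.001], [-0.026, 1.0, 0.0], [0.001, 0.0, -1.0]]
ft_force: [0.2, -0.1, 0.1]
grip_width: 0.0001
gripper_force: 0.0
```

```bash
python3 - <<'E'
from h import *
im,d,c,W=lanes("wrist","w11")
m,a,ce=max(comps(cmask(im,*YEL),60),key=lambda q:q[1]);print("yel",tops(m,d,W))
T=W[m&(d>0)]; 
for lo,hi in((-.2,-.1),(-.1,0),(0,.15)):
    print(np.median(T[(T[:,1]>lo)&(T[:,1]<hi)],0))
report("scene",(("yel",YEL),("red",RED)),"s11")
E
```

```text
wrist fit [535.98 -15.74   1.57   0.55]
blue [152. 177.] [ 537.8 -124.2] [28.3 57.9] ang 2.04 zt 33.0 | jig [  -1.2 -108.5] rel 0.47
blue [212. 177.] [536.1 -60.6] [28.  58.2] ang 1.51 zt 33.0 | jig [ -1.1 -44.8] rel -0.06
blue [272. 177.] [534.    3.1] [26.6 58.8] ang 2.0 zt 33.1 | jig [-1.5 18.9] rel 0.43
blue [333. 177.] [532.6  66.4] [27.2 58. ] ang 1.24 zt 33.0 | jig [-1.1 82.2] rel -0.33
blue [156. 231.] [ 596.7 -122.8] [23.1 27.9] ang 92.07 zt 33.0 | jig [  57.8 -108.7] rel 90.5
blue [214. 231.] [595.  -58.9] [23.3 27.5] ang 90.8 zt 33.1 | jig [ 57.8 -44.8] rel 89.23
blue [274. 231.] [592.5   5. ] [21.9 26.5] ang 90.58 zt 33.1 | jig [57.1 19.2] rel 89.01
blue [330. 231.] [591.3  68. ] [22.9 27.4] ang 90.94 zt 33.0 | jig [57.6 82.2] rel 89.37
yel (array([570.5, -14.9]), array([ 13.9, 287.2]), np.float32(91.59), np.float64(42.9))
[ 0.57313521 -0.12870172  0.04252236]
[ 0.57080964 -0.05706112  0.04244734]
[0.56971942 0.05469012 0.04227475]
scene yel 388 [265. 212.] [569.9 -15.1] [ 15.1 286.7] 91.51 43.2
scene yel 167 [296. 303.] [725.3 246. ] [21.2 52.5] 4.47 15.0
scene red 1185 [433. 265.] [409.8 445.5] [79.4 94.3] 150.39 77.4
```

View pics/w11.png

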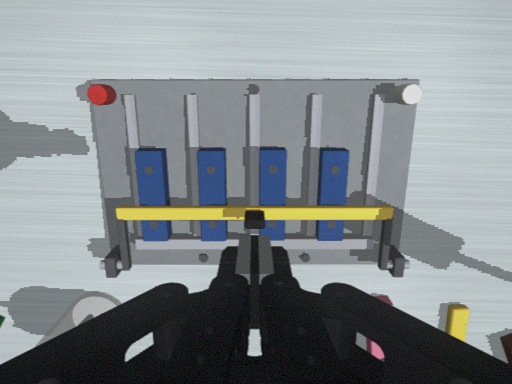

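View pics/s11.png

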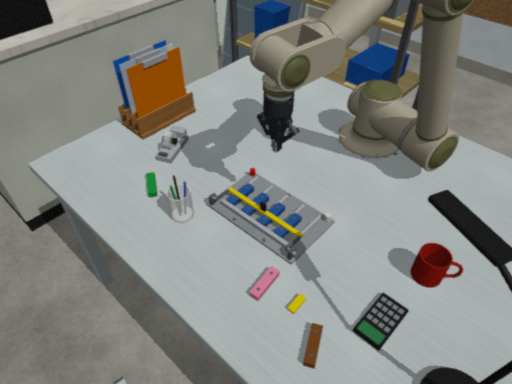

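```bash
python3 -c "
from rig import close_job
print(close_job())"
```

```text
the job is handed in; nothing more can be done
None
```

The job is handed in: all four blue bars are in the jig, one to a lane, each against the far fence and the red-stud-side rib, and the yellow hold-down was opened fully first and then shut level onto them; the final pictures confirm this, and I touched none of the other things on the desk.

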